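# Hold the decorating wheel's hub on its spindle flat

### The arm

A 6-joint arm with a two-finger parallel gripper is mounted at the origin on the work surface. World frame = base frame: x ahead of the robot, y to its left, z up, the work surface at z = 0. Lengths are in m, angles in rad, forces in N, time in s.
With the tool pointing down it reaches from about 0.275 to 0.875 m from the base axis. Payload 12.5 kg.
Tool frame: the origin (TCP) lies on the centre line of the jaws, within the pads' length; the fingertips stand r.finger_overhang ahead of it and the grasp point (between the pads) lies 3 mm ahead of it (r.finger_overhang is the distance from the TCP to the fingertips, in m); z points along the fingers, y is the direction in which the jaws open and shut (so a half turn about z gives the same grasp; the last joint's range is limited). The gripper opens to 85 mm and grips with 20 to 120 N. Pads are 22 mm wide; open, the fingers measure 114 mm over their backs; the gripper's body (76 mm by 85 mm) begins 54 mm behind the grasp point. The pads swing forward as they close: fully open they stand 13 mm farther back than shut.
Start: joints at [1.137, 0.351, 1.652, -0, 1.139, -0.085], TCP at [0.188, 0.517, 0.224] pointing down, gripper open.
Joint ranges: [-2.75, 2.75], [-0.79, 2.1], [0.01, 2.65], [-1.57, 4.71], [0.07, 3.14], [-2.87, 2.87]. Speed limits (rad/s): [2.22, 2.22, 2.79, 3.14, 3.14, 3.14].

### API

Orientations are given as a unit quaternion [x, y, z, w].
In Python, from cell import r, optics gives the robot as it stands. The module is installed in compiled form; this text tells all that it offers. Calls block until the motion is done:
- r.move_to(position, orientation): joint-space move of the TCP to a pose.
- r.move_linear(position, rot=None, vel=0.15): straight line of the TCP; rot=None keeps the orientation; vel is the mean speed in m/s.
- r.set_joints(angles): joint-space move.
- r.set_gripper(opening, squeeze=None): opening from 0.0 (shut) to 1.0 (fully open); squeeze is the grip in N (None keeps the last); returns when the fingers have stopped.
- r.sleep(seconds).
- r.inverse_kinematics(position, orientation): joint angles nearest the present ones, or None.
- optics.get_image(name): name is "scene" or "top" or "wrist"; returns a dict with "pixels" (384x512x3 uint8, red, green, blue), "depth" (384x512 float32, m along the optical axis (not along the pixel's ray), 0 where there is no reading), "fx", "fy", "cx", "cy" (pixels), "camera_from_world" (4x4, takes a point from world to camera coordinates); the wrist camera has in their place "mount" (4x4, takes a point from camera to tool coordinates, whose origin is the TCP and whose axes are the flange's). Camera axes: x right, y down, z forward; pixel columns grow to the right and rows downward; lengths in m; the calibration is good to about 2 mm. A picture is of the moment at which its call begins: read the wrist's pose just before it.
A pose or a line that the arm cannot do raises r.PlanningError and nothing moves.
- r.hand_in(): hands the job in, once; it reports no verdict.
Readings, each from a call of its own:
- r.current_t(): time.
- r.current_q(): joint angles.
- r.current_qvel(): joint speeds.
- r.current_effort(): joint torques, N m.
- r.current_tool_pos(): TCP position.
- r.current_ee_rot(): TCP orientation.
- r.current_contact_force(): force on the tool from outside, world axes, zero at the start.
- r.current_torque(): the same for the moment, N m.
- r.current_opening(): opening from 0.0 (shut) to 1.0 (fully open).
Only numpy, scipy, OpenCV 4.12 (cv2) and the standard library are available. Lean on these libraries where they do the work, as an engineer would, in place of code of your own. Each camera call takes 0.05 s, during which the arm holds its last target.

### The job

Refit the hub of the decorating wheel: press the nozzle cap of the bracketed spray can fully down so it sprays the spindle and let it spring back up, then pinch the bare spindle between the fingers, feel for its flat and turn it until the flat faces the front of the machine. Slide the hub onto the spindle, flange down, with its set-screw over the flat, and press it fully home against the sprung washer, down onto the bearing housing. Finish holding it there, gripped or pushed down with the flat still facing the front, ready for the screw to be tightened, and leave the pottery and the bamboo cup standing where they are.

Things in the scene. Friction and masses are not known exactly. Their poses are not given: they have to be found in the camera images.
- wheel: decorating wheel (powered pottery banding wheel) with its wheel head off; fixed. Blue base 230 x 200 mm, deck 65 mm above the table. Origin on the table under the spindle axis, z up. Its FRONT is its -x side (black panel with dial, red switch); a grey splash guard (103 mm high, 102 mm from the axis) stands at its back, +x. A spray can is fixed in a bracket 140 mm to its left (+y), aimed at the spindle
- housing_top (a point): centre of the flat top of the aluminium bearing housing, 72 mm across, 95 mm above the table, on the spindle axis
- cap_top (a point): centre of the top face of the red nozzle cap of the fixed spray can: cap 24 mm across, 17 mm high, top 153 mm above the table when up
- cap (a joint): nozzle cap: 0 m up, 0.006 m fully down; sprung, about 3 N to start and 8 N fully down, and comes back up by itself
- spindle (a joint): turn of the spindle about its vertical axis, rad: 0 when its flat faces the front (-x side) of the wheel, positive anticlockwise seen from above. It turns freely round and round with a drag of about 0.05 N m and stays where it is left. It starts 0.5 to 1.6 rad to the positive side
- spindle_top (a point): centre of the upper end of the bare steel spindle: upright dark round bar 20 mm across, standing 50 mm above the housing's top (its end 145 mm above the table), top edge chamfered 2 mm; a yellow paint stripe on the end face runs from the centre to the flat
- spindle_flat (a point): middle of the spindle's one bright set-screw flat, 6.5 mm from the axis, 20 mm below the spindle's end; the flat runs the whole exposed length, is 15 mm wide and faces this frame's -x, z up. Pinched with one finger on the flat and the other on the round back the spindle is 16.5 mm thick; elsewhere up to 20 mm
- washer (a joint): brass sprung thrust washer, 34 mm across, round the foot of the spindle: 0 m when it stands 6 mm proud of the bearing housing, 0.006 m when pushed flush with its top; about 4 N to start and 10.5 N when flush; it springs up again, and lifts the hub, when let go
- hub_center (a point): loose aluminium hub of the wheel head, 140 to 240 g; point on its axis 19 mm above its underside (half-way up). Flange at the bottom 60 mm across, 8 mm thick; barrel above it 34 mm across, up to 38 mm; through bore 22 mm. z up along its axis, set-screw on its -x side. Starts upright on the table, flange down; grip the barrel across y, above the flange
- hub_screw (a point): outer end of the hub's dark set-screw, which sticks out of the barrel along the hub's -x: 27.5 mm from the axis, 24 mm above the underside, head 10 mm across. Its inner tip, 6 mm across, stands 2 mm into the bore (8.8 mm from the axis), so the hub goes fully down the spindle only with the screw over the flat (within about 25 degrees)
- elephant_center (a point): bystander: terracotta elephant figure 80 mm high, 85 mm long, standing on the table; half-way up
- bamboo_cup_center (a point): bystander: bamboo cup 54 mm across, 85 mm high, standing on the table; half-way up
- bud_vase_center (a point): bystander: terracotta bud vase 54 mm across, 85 mm high, standing on the table; half-way up
Mind the look-alikes: they are no part of the job. Of the things shaped like the part that bears hub_center, the aluminium one is meant.

How it is judged:
On the way, in this order (a step that is already met when the one before it is completed fails the run):
1. the spray can's nozzle cap is pressed down (value of joint cap above 0.0048 m), for 0.1 s.
2. the cap has sprung back up (value of joint cap below 0.001 m), for 0.1 s.
3. the fingers pinch the bare spindle with its flat facing the front of the machine (within 15 degrees) (value of joint spindle between -0.26 and 0.26 rad and contact force between the fingers and spindle above 2 N), for 0.1 s.
4. the hub is on the spindle with its set-screw over the flat (y of hub_screw in the frame of spindle_flat between -0.007 and 0.007 m and x of hub_screw in the frame of spindle_flat below -0.012 m and horizontal distance between hub_center and spindle_top below 0.003 m and z of hub_center in the frame of wheel below 0.126 m), for 0.1 s.
At the end, for the whole second after the job is handed in: Fingers hold the hub (over 4 N) down on the housing: within 2 mm of it, washer in at least 4.5 of 6 mm, upright within 4 degrees, axis within 3 mm of the spindle's; set-screw within 7 mm (15 degrees) of the flat's middle, flat facing the front within 15 degrees, nozzle cap up (value of joint spindle between -0.26 and 0.26 rad and y of hub_screw in the frame of spindle_flat between -0.007 and 0.007 m and x of hub_screw in the frame of spindle_flat below -0.012 m and horizontal distance between hub_center and spindle_top below 0.003 m and z of hub_center in the frame of wheel between 0.11 and 0.116 m and angle between hub_center's own z axis and vertical below 0.07 rad and value of joint washer above 0.0045 m and contact force between the fingers and hub above 4 N and value of joint cap below 0.001 m); the arm keeps its last pose, push and grip.
It fails at once if a bystander (elephant, bamboo cup or bud vase) is moved more than 20 mm or tipped (distance of any of elephant_center, bamboo_cup_center, bud_vase_center from where it was at the start of the episode above 0.02 m or angle between any of elephant_center, bamboo_cup_center, bud_vase_center's own z axis and vertical above 0.35 rad).
It also fails if it takes over 61 s, if anything falls off the work surface, if the arm or the gripper's body presses on something with over 40 N, if the wrist force passes 120 N, or if a joint passes its speed limit or range.

## Working session

There is one attempt and no reset: what is moved stays moved. The work goes in short steps, each a Python script; the robot and the scene stay as the last script left them, time stands still between calls to the robot, and variables do not carry over. Pictures are saved under pics/ and viewed, and the job is handed in when it is done.

```bash
mkdir -p pics; ls
python3 - <<'E'
from cell import r, optics
import cv2,numpy as np
print(r.current_t(), r.finger_overhang, r.current_tool_pos(), r.current_ee_rot(), r.current_opening())
for n in ["scene","top","wrist"]:
    im=optics.get_image(n)
    cv2.imwrite(f"pics/a_{n}.png",im["pixels"][:,:,::-1])
    np.savez(f"a_{n}.npz",**{k:v for k,v in im.items()})
    print(n,im["fx"],im["fy"],im["cx"],im["cy"]); print(im.get("camera_from_world",im.get("mount")))
E
```

```text
pics
0.0 0.022 [0.18779802 0.51659088 0.22304033] [ 1.73520521e-01  9.84830081e-01 -5.60708321e-04 -1.62720688e-04] 0.9982421547507128
scene 361.52883491104046 361.52883491104046 256.8148762245405 194.03278223912218
[[-0.52552156  0.85077096 -0.0039818   0.29292919]
 [ 0.6116622   0.37456266 -0.69683008 -0.27346311]
 [-0.59135136 -0.36863475 -0.7172252   1.27296183]
 [ 0.          0.          0.          1.        ]]
top 395.31489837405485 395.31489837405485 259.78790136597013 189.03926643773192
[[ 0.01223191 -0.99992089  0.00293066 -0.02351477]
 [-0.99392782 -0.01247901 -0.10932416  0.56618195]
 [ 0.10935209 -0.00157562 -0.99400183  1.19515439]
 [ 0.          0.          0.          1.        ]]
wrist 324.69357016938216 324.69357016938216 257.5061040053927 188.58165398103728
[[ 8.30926521e-04 -9.60695929e-01 -2.77601589e-01  7.07765155e-02]
 [ 9.99999634e-01  7.41486096e-04  4.27171702e-04 -6.33477713e-04]
 [-2.04544397e-04 -2.77601842e-01  9.60696193e-01 -1.49540619e-01]
 [ 0.00000000e+00  0.00000000e+00  0.00000000e+00  1.00000000e+00]]
```

View pics/a_scene.png

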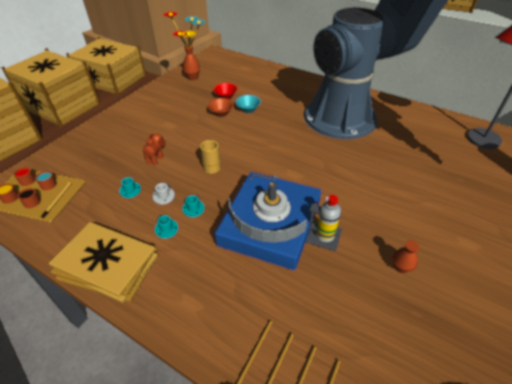

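View pics/a_top.png

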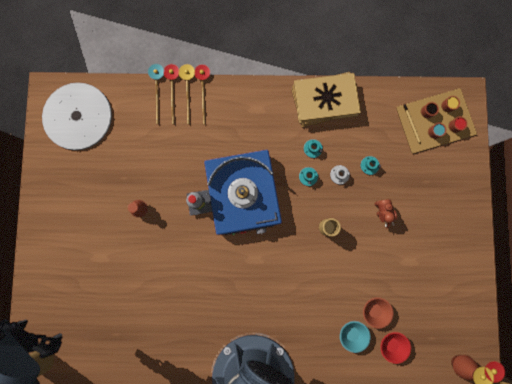

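View pics/a_wrist.png

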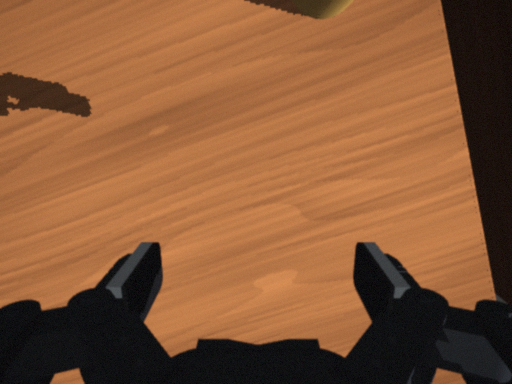

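The top view shows the wheel with its spindle at about (242,192) and the red cap at (193,200). There are four hub-shaped things, at (313,149), (308,177), (370,165) (all teal) and (340,175) (silver). The silver one matches "aluminium". I'll confirm it in an enlarged crop.

Run:
```python
import cv2,numpy as np
t=cv2.imread("pics/a_top.png"); s=cv2.imread("pics/a_scene.png")
a=cv2.resize(t[125:250,180:400],None,fx=3.6,fy=3.6,interpolation=cv2.INTER_CUBIC); cv2.imwrite("pics/b_top.png",a)
a=cv2.resize(s[160:280,110:350],None,fx=3.3,fy=3.3,interpolation=cv2.INTER_CUBIC); cv2.imwrite("pics/b_scene.png",a)
```

```text
(no output)
```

View pics/b_top.png

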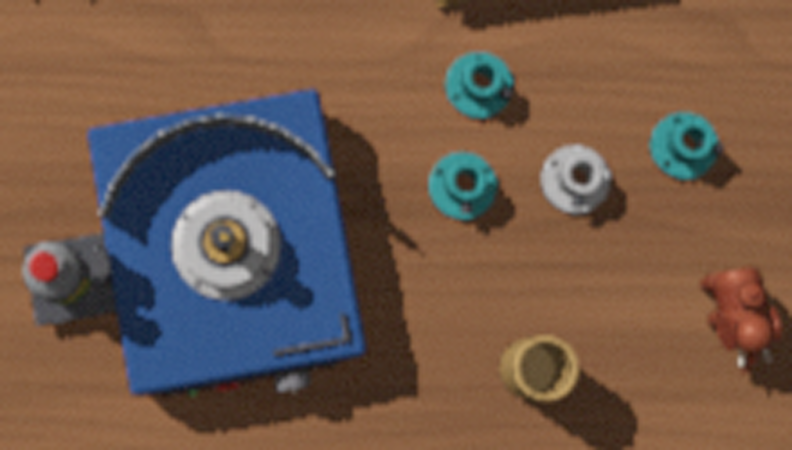

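View pics/b_scene.png

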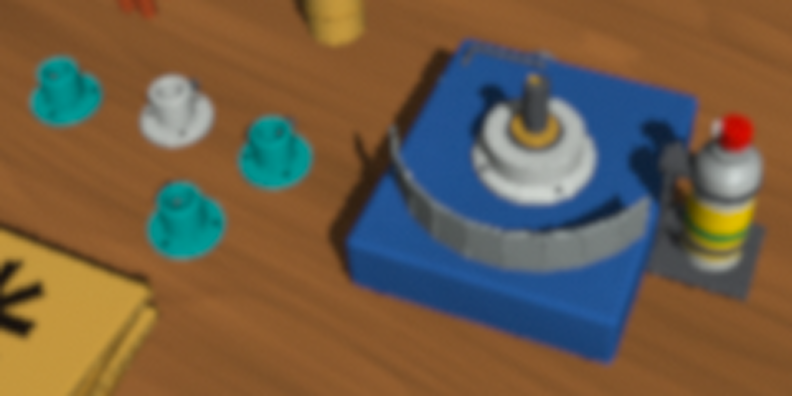

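The silver hub, at crop (576,178) or top pixel (340,174), is the aluminium one; the other three are teal. Next I'll write helpers and take coarse positions.

```bash
cat > h.py <<'E'
import numpy as np, cv2
from scipy.spatial.transform import Rotation as R
def pose_wc(im, p=None, q=None):
    """world_from_camera"""
    if "camera_from_world" in im: return np.linalg.inv(im["camera_from_world"])
    T=np.eye(4); T[:3,:3]=R.from_quat(q).as_matrix(); T[:3,3]=p
    return T@im["mount"]
def ray(im,uv,z,W):
    d=np.array([(uv[0]-im["cx"])/im["fx"],(uv[1]-im["cy"])/im["fy"],1.])
    o=W[:3,3]; d=W[:3,:3]@d
    return o+d*(z-o[2])/d[2]
def proj(im,P,W):
    c=np.linalg.inv(W)@np.append(P,1); return np.array([im["fx"]*c[0]/c[2]+im["cx"],im["fy"]*c[1]/c[2]+im["cy"]])
def tri(obs):
    A=np.zeros((3,3));b=np.zeros(3)
    for im,uv,W in obs:
        d=W[:3,:3]@np.array([(uv[0]-im["cx"])/im["fx"],(uv[1]-im["cy"])/im["fy"],1.]); d/=np.linalg.norm(d)
        M=np.eye(3)-np.outer(d,d); A+=M; b+=M@W[:3,3]
    return np.linalg.solve(A,b)
def down(yaw):
    """tool z down, tool y (jaw axis) at angle yaw+90 in world: base q = rot about x by pi, then yaw about z"""
    return (R.from_euler('z',yaw)*R.from_euler('x',np.pi)).as_quat()
def blob(mask,near=None,minA=6):
    n,l,st,c=cv2.connectedComponentsWithStats(mask.astype(np.uint8))
    L=[(st[i,4],c[i]) for i in range(1,n) if st[i,4]>=minA]
    if near is not None: L.sort(key=lambda a:np.linalg.norm(a[1]-near))
    else: L.sort(key=lambda a:-a[0])
    return L
def snap(name,tag):
    from cell import r,optics
    p=np.array(r.current_tool_pos());q=np.array(r.current_ee_rot())
    im=optics.get_image(name); cv2.imwrite(f"pics/{tag}.png",im["pixels"][:,:,::-1])
    np.savez(f"{tag}.npz",p=p,q=q,**im)
    return im,pose_wc(im,p,q)
def load(tag):
    d=dict(np.load(f"{tag}.npz")); return d,pose_wc(d,d.get("p"),d.get("q"))
E
python3 - <<'E'
from h import *
im={n:dict(np.load(f"a_{n}.npz")) for n in("scene","top")}
W={n:pose_wc(im[n]) for n in im}
for n in im:
    hsv=cv2.cvtColor(im[n]["pixels"],cv2.COLOR_RGB2HSV); 
    H,S,V=cv2.split(hsv)
    red=((H<6)|(H>174))&(S>190)&(V>120)
    b=blob(red,np.array([193,200]) if n=="top" else np.array([333,200]))[:2]; print(n,"red",b,[ray(im[n],x[1],.150,W[n]) for x in b])
    blue=(H>100)&(H<125)&(S>150)&(V>60)
    m=blue.astype(np.uint8); cs=max(cv2.findContours(m,cv2.RETR_EXTERNAL,2)[0],key=cv2.contourArea)
    hull=cv2.convexHull(cs); print("blue",cv2.minAreaRect(hull), [tuple(x[0]) for x in cv2.approxPolyDP(hull,6,True)])
for uv in [(241.7,191.5)]: print("spindle top",ray(im["top"],uv,.145,W["top"]))
bx=cv2.approxPolyDP(cv2.convexHull(cs),3,True)
print("hub",ray(im["top"],(180+576/3.6,125+178/3.6),.008,W["top"]),ray(im["top"],(180+583/3.6,125+174/3.6),.038,W["top"]))
for u in [(371,166),(371,133),(316,55),(317,150)]: pass
print("cup",ray(im["top"],(180+543/3.6,125+360/3.6),.06,W["top"]))
print("teal",[ray(im["top"],(180+a/3.6,125+b/3.6),.02,W["top"])[:2] for a,b in [(480,83),(463,185),(685,146)]])
print("eleph",ray(im["top"],(180+742/3.6,125+310/3.6),.05,W["top"]))
import itertools
for n,uv in [("top",(209,155)),]: pass
# deck corners in top from crop
for a in [(90,128),(318,92),(362,352),(133,392)]:
    print("corner",ray(im["top"],(180+a[0]/3.6,125+a[1]/3.6),.065,W["top"]))
E
```

```text
scene red [(np.int32(75), array([333.02666667, 199.45333333])), (np.int32(216), array([225.13888889,  89.14351852]))] [array([0.5283569 , 0.17785288, 0.15      ]), array([ 0.26849659, -0.29252839,  0.15      ])]
blue ((266.43365478515625, 216.70907592773438), (88.18669128417969, 82.81590270996094), 17.612577438354492) [(np.int32(251), np.int32(174)), (np.int32(319), np.int32(190)), (np.int32(293), np.int32(268)), (np.int32(217), np.int32(243)), (np.int32(215), np.int32(233))]
top red [(np.int32(71), array([401.61971831, 340.04225352])), (np.int32(96), array([393.01041667, 356.60416667]))] [array([ 0.14965042, -0.40268072,  0.15      ]), array([ 0.10656269, -0.37845358,  0.15      ])]
blue ((242.78799438476562, 195.08399963378906), (68.60257720947266, 65.20375061035156), 79.69515228271484) [(np.int32(261), np.int32(166)), (np.int32(272), np.int32(175)), (np.int32(280), np.int32(222)), (np.int32(218), np.int32(233)), (np.int32(214), np.int32(177)), (np.int32(233), np.int32(162))]
spindle top [0.54630384 0.0344165  0.145     ]
hub [ 0.61878704 -0.27065163  0.008     ] [ 0.61783943 -0.27053079  0.038     ]
cup [ 0.45740344 -0.23088984  0.06      ]
teal [array([ 0.70036573, -0.18450796]), array([ 0.60956246, -0.16943065]), array([ 0.64651452, -0.36398432])]
eleph [ 0.50171336 -0.4010275   0.05      ]
corner [0.64766863 0.1510782  0.065     ]
corner [ 0.68103762 -0.04104711  0.065     ]
corner [ 0.46206621 -0.07973222  0.065     ]
corner [0.42676268 0.10946972 0.065     ]
```

Run:
```python
from h import *
from cell import r
r.move_to([0.535,0.10,0.29],down(np.radians(190))); print(r.current_t(),r.current_tool_pos())
snap("wrist","c1")
r.move_to([0.545,0.05,0.235],down(np.radians(190))); print(r.current_t(),r.current_tool_pos())
snap("wrist","c2"); print(r.current_contact_force())
```

```text
2.125 [0.53484733 0.10062421 0.28992073]
2.575 [0.54484209 0.05004    0.23456154]
[ 0.41140132 -0.56312883 -0.07300053]
```

View pics/c1.png

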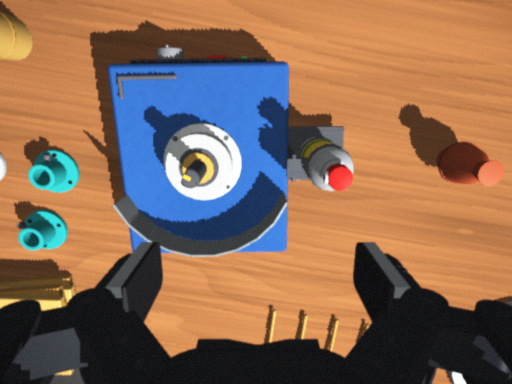

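View pics/c2.png

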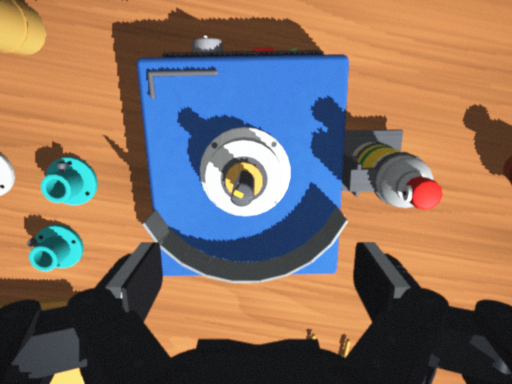

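c1 shows the spindle top near (190,178) and the red cap at (341,177). c2 shows the spindle at (241,190) and the cap at (426,193). I'll enlarge the spindle and measure both.

Run:
```python
from h import *
for t,near in (("c1",(341,177)),("c2",(426,193))):
    im,W=load(t)
    H,S,V=cv2.split(cv2.cvtColor(im["pixels"],cv2.COLOR_RGB2HSV))
    red=((H<6)|(H>174))&(S>200)&(V>190)
    b=blob(red,np.array(near))[0]; print(t,"red",b,ray(im,b[1],.153,W), "diam px expected",24e-3*im["fx"]/(np.linalg.inv(W)@[.52,.17,.153,1])[2])
    # housing: white low sat ellipse
    wh=((S<60)&(V>120)).astype(np.uint8)
    blue=((H>100)&(H<125)&(S>120)).astype(np.uint8)
    ys,xs=np.where(red); 
a=cv2.imread("pics/c2.png")[120:230,190:300]; cv2.imwrite("pics/c2z.png",cv2.resize(a,None,fx=5.4,fy=5.4,interpolation=cv2.INTER_CUBIC))
a=cv2.imread("pics/c1.png")[110:210,150:250]; cv2.imwrite("pics/c1z.png",cv2.resize(a,None,fx=5.5,fy=5.5,interpolation=cv2.INTER_CUBIC))
```

```text
c1 red (np.int32(147), array([336.03401361, 174.04081633])) [0.52048987 0.17012669 0.153     ] diam px expected 26.47943819347085
c2 red (np.int32(97), array([422.34020619, 188.17525773])) [0.51911046 0.16925345 0.153     ] diam px expected 32.350038800986205
```

View pics/c2z.png

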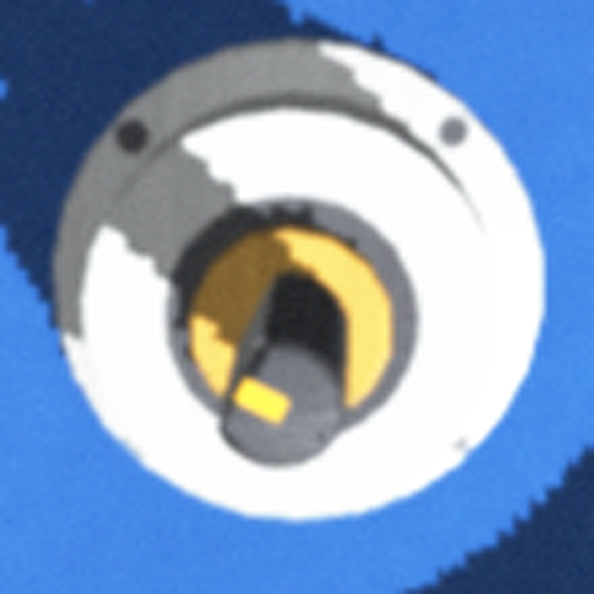

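View pics/c1z.png

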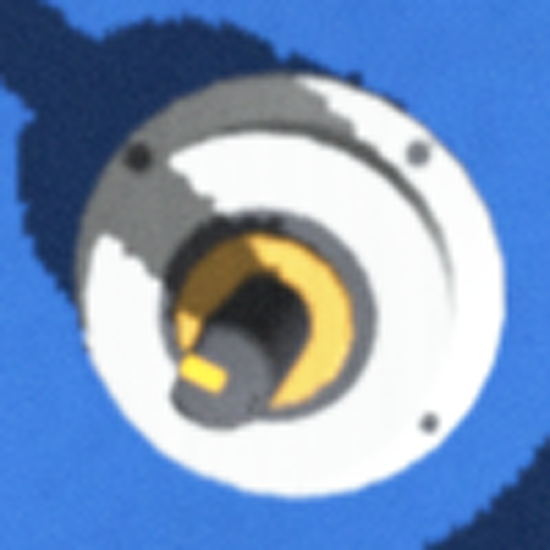

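Run:
```python
from h import *
obs=[]
for t,nc,ns in (("c1",(341,177),(187,178)),("c2",(426,193),(238,193))):
    im,W=load(t)
    H,S,V=cv2.split(cv2.cvtColor(im["pixels"],cv2.COLOR_RGB2HSV))
    red=((H<8)|(H>172))&(S>140)&(V>60)
    b=blob(red,np.array(nc),40)[0]
    n,l=cv2.connectedComponents(red.astype(np.uint8)); m=l==l[int(b[1][1]),int(b[1][0])]
    (c,rad)=cv2.minEnclosingCircle(np.argwhere(m)[:,::-1].astype(np.float32)); e=cv2.fitEllipse(max(cv2.findContours(m.astype(np.uint8),0,1)[0],key=len))
    print(t,"red",b,c,rad,e,ray(im,b[1],.147,W)[:2],ray(im,e[0],.147,W)[:2])
    # stripe
    yel=(H>20)&(H<32)&(S>200)&(V>200)
    bb=blob(yel,np.array(ns),8)[0]
    n,l=cv2.connectedComponents(yel.astype(np.uint8)); ys,xs=np.where(l==l[int(round(bb[1][1])),int(round(bb[1][0]))])
    P=np.array([ray(im,(x,y),.145,W)[:2] for x,y in zip(xs,ys)])
    mu=P.mean(0); w,v=np.linalg.eigh(np.cov((P-mu).T)); d=v[:,1]
    pr=(P-mu)@d; pw=(P-mu)@v[:,0]
    print(t,"stripe n",len(xs),bb[1],mu,"dir deg",np.degrees(np.arctan2(d[1],d[0])),"len",pr.min(),pr.max(),"wid",np.ptp(pw))
    obs.append((im,bb[1],W))
    # housing outer flange ellipse
    near=np.array(ns); 
    blue=((H>100)&(H<125)&(S>100)).astype(np.uint8)
    cs,hi=cv2.findContours(blue,cv2.RETR_CCOMP,cv2.CHAIN_APPROX_NONE)
    for k,cn in enumerate(cs):
        if hi[0][k][3]>=0 and cv2.contourArea(cn)>2000:
            el=cv2.fitEllipse(cn); print("hole",cv2.contourArea(cn),el,[ray(im,el[0],z,W)[:2] for z in(.07,.095)])
    # deck front edge pts
    big=max([c for k,c in enumerate(cs) if hi[0][k][3]<0],key=cv2.contourArea)
    pts=big[:,0,:]
    lo,hi_=(130,270) if t=="c1" else (165,330)
    fr=np.array([(x,pts[pts[:,0]==x][:,1].min()) for x in range(lo,hi_,3) if (pts[:,0]==x).any()])
    F=np.array([ray(im,p,.065,W)[:2] for p in fr]); vx,vy,_,_=cv2.fitLine(F.astype(np.float32),cv2.DIST_HUBER,0,.01,.01).ravel()
    print("front edge y-axis deg",np.degrees(np.arctan2(vy,vx)))
print("tri stripe",tri(obs))
```

```text
c1 red (np.int32(513), array([339.48148148, 176.98245614])) (338.9212341308594, 176.38746643066406) 13.770442962646484 ((339.5135498046875, 177.0185089111328), (23.19536018371582, 26.662553787231445), 151.00067138671875) [0.52382274 0.17567983] [0.52385106 0.17571756]Traceback (most recent call last):
  File "<stdin>", line 13, in <module>
IndexError: list index out of range
```

```bash
cat > m.py <<'E'
from h import *
obs=[]
for t,nc,ns in (("c1",(341,177),(187,178)),("c2",(426,193),(238,194))):
    im,W=load(t)
    H,S,V=cv2.split(cv2.cvtColor(im["pixels"],cv2.COLOR_RGB2HSV))
    x,y=ns; print(H[y-2:y+3,x-3:x+4].tolist(),S[y-2:y+3,x-3:x+4].tolist())
    red=((H<8)|(H>172))&(S>140)&(V>60)
    b=blob(red,np.array(nc),40)[0]
    e=b[1]
    print(t,"red",b,[ray(im,b[1],z,W)[:2].round(4) for z in (.147,.15,.153)])
    R0=S.copy(); box=np.zeros_like(S,bool); box[y-9:y+10,x-12:x+13]=1
    yel=(H>17)&(H<34)&(S>215)&(V>150)&box
    ys,xs=np.where(yel)
    n,l,st,c=cv2.connectedComponentsWithStats(yel.astype(np.uint8)); print(st.tolist())
    if len(xs)>8:
        k=1+np.argmin([np.linalg.norm(c[i]-ns) if st[i,4]>6 else 99 for i in range(1,n)]); ys,xs=np.where(l==k)
        P=np.array([ray(im,(x,y),.145,W)[:2] for x,y in zip(xs,ys)])
        mu=P.mean(0); w,v=np.linalg.eigh(np.cov((P-mu).T)); d=v[:,1]
        pr=(P-mu)@d; pw=(P-mu)@v[:,0]
        print(t,"stripe n",len(xs),xs.mean(),ys.mean(),mu,"dir deg",np.degrees(np.arctan2(d[1],d[0])),"len",pr.min(),pr.max(),"wid",np.ptp(pw))
        obs.append((im,(xs.mean(),ys.mean()),W))
    blue=((H>100)&(H<125)&(S>100)).astype(np.uint8)
    cs,hi=cv2.findContours(blue,cv2.RETR_CCOMP,cv2.CHAIN_APPROX_NONE)
    for k,cn in enumerate(cs):
        if hi[0][k][3]>=0 and cv2.contourArea(cn)>2000:
            el=cv2.fitEllipse(cn); print("hole",cv2.contourArea(cn),el,[ray(im,el[0],z,W)[:2].round(4) for z in(.07,.095)])
    big=max([c for k,c in enumerate(cs) if hi[0][k][3]<0],key=cv2.contourArea)
    pts=big[:,0,:]
    lo,hi_=(130,270) if t=="c1" else (165,330)
    fr=np.array([(x,pts[pts[:,0]==x][:,1].min()) for x in range(lo,hi_,3) if (pts[:,0]==x).any()])
    F=np.array([ray(im,p,.065,W)[:2] for p in fr]); vx,vy,_,_=cv2.fitLine(F.astype(np.float32),cv2.DIST_HUBER,0,.01,.01).ravel()
    print("front edge y-axis deg",np.degrees(np.arctan2(vy,vx)), F[0],F[-1])
if len(obs)>1: print("tri stripe",tri(obs))
E
python3 m.py
```

```text
[[28, 28, 27, 26, 22, 20, 21], [28, 29, 29, 28, 27, 26, 21], [25, 28, 28, 29, 29, 28, 24], [19, 20, 25, 28, 28, 28, 22], [0, 13, 20, 21, 24, 24, 20]] [[173, 172, 168, 154, 133, 89, 35], [167, 169, 171, 170, 166, 151, 122], [151, 159, 170, 170, 170, 169, 149], [86, 128, 149, 159, 167, 165, 131], [0, 33, 83, 122, 143, 147, 97]]
c1 red (np.int32(513), array([339.48148148, 176.98245614])) [array([0.5238, 0.1757]), array([0.5232, 0.1748]), array([0.5226, 0.1739])]
[[0, 0, 512, 384, 196608]]
hole 4890.5 ((202.12246704101562, 161.304443359375), (77.27619934082031, 80.63836669921875), 125.89106750488281) [array([0.5489, 0.0379]), array([0.5433, 0.0412])]
front edge y-axis deg -79.01772 [ 0.45763336 -0.05323963] [0.42953856 0.09318557]
[[29, 29, 29, 28, 27, 23, 19], [29, 29, 29, 29, 29, 28, 26], [28, 29, 29, 29, 29, 29, 29], [22, 26, 28, 29, 29, 29, 29], [11, 19, 21, 26, 28, 29, 28]] [[167, 161, 160, 154, 148, 128, 89], [163, 160, 162, 160, 159, 155, 145], [153, 158, 161, 161, 160, 160, 158], [122, 139, 153, 159, 163, 161, 158], [28, 85, 118, 144, 152, 158, 155]]
c2 red (np.int32(836), array([425.1937799 , 192.94258373])) [array([0.5235, 0.176 ]), array([0.5229, 0.1743]), array([0.5223, 0.1725])]
[[0, 0, 512, 384, 196608]]
hole 6536.0 ((244.7821502685547, 171.22402954101562), (90.16525268554688, 92.36849212646484), 106.798095703125) [array([0.5487, 0.0377]), array([0.5428, 0.0377])]
front edge y-axis deg -79.18102 [ 0.45589308 -0.05181477] [0.43011393 0.09420744]
```

```bash
sed -i 's/yel=.*/yel=(H>23)\&(H<33)\&(S>120)\&(V>150)\&box/' m.py; python3 m.py | grep -E "stripe|^\[\[0"
python3 - <<'E'
from h import *
obs=[(*[load("c1")[0]],(339.48,176.98),load("c1")[1]),(load("c2")[0],(425.19,192.94),load("c2")[1])]
print("cap tri",tri(obs))
E
```

```text
[[0, 0, 512, 384, 196579], [184, 169, 1, 2, 2], [183, 175, 8, 6, 27]]
c1 stripe n 27 186.37037037037038 177.44444444444446 [0.54969142 0.03546999] dir deg 71.42952156932044 len -0.0033545963046003693 0.0032112260530280864 wid 0.003113426665574559
[[0, 0, 512, 384, 196543], [227, 185, 6, 7, 26], [234, 191, 9, 7, 39]]
c2 stripe n 39 237.97435897435898 193.7948717948718 [0.54960245 0.03533569] dir deg 71.8837810072785 len -0.0033560071790832446 0.0032408257873078345 wid 0.003254856189278668
tri stripe [0.54990196 0.03532282 0.14414432]
cap tri [0.52341534 0.17530006 0.14823175]
```

Measured values:
- **Wheel:** yaw about 10.9°.
- **Spindle:** at about (0.550, 0.038). Stripe, bracket distance and housing ellipse agree within 1.5 mm.
- **Flat:** at about +1.06 rad, inside the stated range.
- **Cap:** at (0.5235, 0.1755), height confirmed by triangulation.

Now press the cap.

Run:
```python
from h import *
from cell import r
r.set_gripper(0.0,40)
q=down(np.radians(190.9))
r.move_to([0.5235,0.1755,0.215],q)
r.move_linear([0.5235,0.1755,0.180],vel=.1); r.sleep(.1)
f0=np.array(r.current_contact_force()); print(r.current_t(),f0,r.current_tool_pos())
z=.178
while z>.160:
    r.move_linear([0.5235,0.1755,z],vel=.05); r.sleep(.05)
    f=np.array(r.current_contact_force())-f0; print(round(z,4),r.current_tool_pos()[2].round(4),f.round(1))
    if f[2]>14: break
    z-=.0015
r.sleep(.2); snap("scene","d1"); snap("top","d1t")
print(r.current_t())
```

```text
4.575 [-0.18659684  0.1176986  -0.4638003 ] [0.52401604 0.17531613 0.18075295]
0.178 0.1782 [ 0.1 -0.4  0.5]
0.1765 0.1764 [-0.1  0.4  0.2]
0.175 0.175 [ 0.2 -0.3  1.3]
0.1735 0.1735 [ 0.8 -0.5  0. ]
0.172 0.1719 [-0.  0.  1.]
0.1705 0.1705 [ 0.2 -1.   0.3]
0.169 0.169 [ 0.2 -0.5  1.3]
0.1675 0.1675 [0.1 0.2 0.2]
0.166 0.166 [ 0.4 -0.4  0. ]
0.1645 0.1644 [-0.6  0.3  0.6]
0.163 0.163 [ 0.2 -0.7  0.8]
0.1615 0.1614 [ 0.5 -0.9  0.7]
8.475
```

Run:
```python
from h import *
from cell import r
print(r.current_opening(),r.current_tool_pos())
snap("wrist","d2")
a=cv2.imread("pics/d1.png")[140:270,250:400]; cv2.imwrite("pics/d1z.png",cv2.resize(a,None,fx=4,fy=4,interpolation=cv2.INTER_CUBIC))
```

```text
-0.0005956200440417961 [0.52349844 0.17551239 0.16150808]
```

View pics/d1z.png

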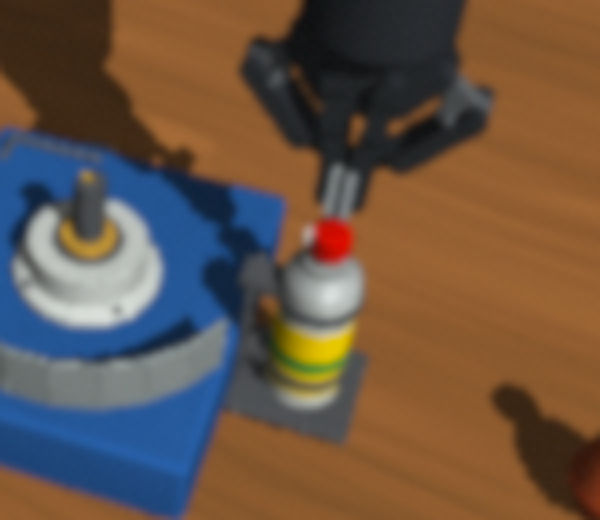

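View pics/d2.png

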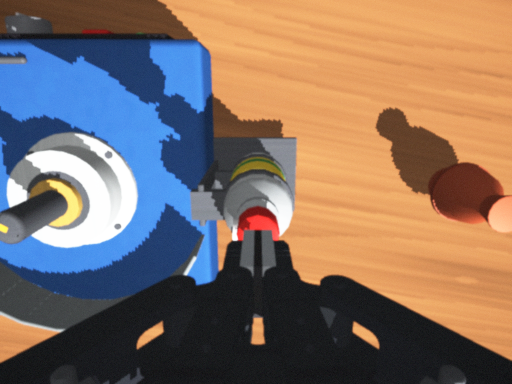

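Run:
```python
from h import *
im,W=load("d2"); 
for z in (0,.01,.02,.022,.03): 
    c=np.linalg.inv(im["mount"])@[0,0,z,1]; print(z,c[2],im["fx"]*c[0]/c[2]+im["cx"],im["fy"]*c[1]/c[2]+im["cy"])
d=im["depth"]
for v in range(196,262,4):
    zz=d[v,252]; zz2=d[v,258]
    def P(u,v):
        k=d[v,u]; return (im["mount"]@[(u-im["cx"])/im["fx"]*k,(v-im["cy"])/im["fy"]*k,k,1])[:3].round(4)
    print(v,P(248,v),P(258,v),im["pixels"][v,248])
```

```text
0 0.16340207364872705 258.18619299872756 241.72658195704003
0.01 0.17300849773294763 258.139076908986 233.5622952296714
0.02 0.1826149218171682 258.09691788556455 226.25697007967926
0.022 0.18453620663401232 258.0890128034768 224.88717566079052
0.03 0.19222134590138878 258.0589727277371 219.68182451650523
196 [ 0.0124 -0.0061  0.0374] [ 0.0124 -0.      0.0372] [109 113 117]
200 [ 0.011  -0.006   0.0338] [ 0.0115 -0.      0.0323] [87 87 88]
204 [ 0.0094 -0.0059  0.0313] [ 0.0094 -0.      0.0311] [113 115 117]
208 [ 0.01   -0.0057  0.0223] [ 0.0113 -0.0001  0.0189] [109  60  59]
212 [ 0.01   -0.0055  0.0161] [ 0.0114 -0.0001  0.0123] [110  22  21]
216 [ 0.0098 -0.0053  0.0105] [ 0.01   -0.0001  0.0101] [131  26  24]
220 [ 0.0078 -0.0053  0.0099] [ 0.0081 -0.0001  0.0091] [244  50  46]
224 [ 0.0058 -0.0053  0.0091] [ 0.0062 -0.0001  0.0081] [147  26  23]
228 [ 0.0037 -0.0053  0.0089] [ 0.0038 -0.0001  0.0086] [166  42  40]
232 [ 0.0113 -0.0047 -0.0137] [ 0.0112 -0.0001 -0.0133] [ 95  99 101]
236 [ 0.0114 -0.0045 -0.0183] [ 0.0116 -0.0001 -0.0186] [ 94  99 103]
240 [ 0.0119 -0.0044 -0.0234] [ 0.0114 -0.0002 -0.0222] [ 95 100 102]
244 [ 0.0116 -0.0043 -0.0266] [ 0.0116 -0.0002 -0.0266] [ 95  98 101]
248 [ 0.0117 -0.0042 -0.0305] [ 0.0119 -0.0002 -0.0308] [90 95 96]
252 [ 0.0112 -0.0041 -0.033 ] [ 0.0115 -0.0002 -0.0335] [ 94  98 102]
256 [ 0.0115 -0.004  -0.0368] [ 0.0113 -0.0002 -0.0363] [89 96 97]
260 [ 0.0112 -0.004  -0.0395] [ 0.0113 -0.0002 -0.0395] [ 93  99 101]
```

Run:
```python
from h import *
im,W=load("d1")
for z in (.14,.153,.16,.165,.17,.175,.18): print(z,proj(im,[.5235,.1755,z],W), proj(im,[.5235-.011,.1755,z],W))
d=im["depth"]
for u,v in [(333,185),(335,188),(335,190),(335,192),(335,194),(334,196),(333,198),(333,200),(332,203)]:
    k=d[v,u]; print(u,v,(W@[(u-im["cx"])/im["fx"]*k,(v-im["cy"])/im["fy"]*k,k,1])[:3].round(4),im["pixels"][v,u])
im,W=load("a_wrist") if False else (dict(np.load("a_wrist.npz")),None)
d=im["depth"]
for u,v in [(150,243),(150,246),(150,250),(140,256),(130,270),(370,246),(370,256)]:
    k=d[v,u]; print(u,v,(im["mount"]@[(u-im["cx"])/im["fx"]*k,(v-im["cy"])/im["fy"]*k,k,1])[:3].round(4))
```

```text
0.14 [332.25233804 200.7905223 ] [334.23943776 197.71340259]
0.153 [333.12013962 196.71932547] [335.12343448 193.6394297 ]
0.16 [333.59596764 194.48702998] [335.60807085 191.40594238]
0.165 [333.93959339 192.87494708] [335.95802612 189.79314424]
0.17 [334.28639201 191.24797904] [336.31118585 188.16557804]
0.175 [334.63640764 189.60591875] [336.66759427 186.52304   ]
0.18 [334.98968525 187.94855522] [337.02729641 184.86532256]
333 185 [0.5363 0.1735 0.1985] [112 117 118]
335 188 [0.5341 0.1784 0.1903] [93 98 98]
335 190 [0.5339 0.1792 0.1846] [103 106 108]
335 192 [0.5342 0.1802 0.1795] [112 114 116]
335 194 [0.5355 0.1814 0.1753] [139  97  96]
334 196 [0.5183 0.1757 0.1508] [194  26  19]
333 198 [0.525  0.1762 0.1507] [206  10   0]
333 200 [0.5308 0.1787 0.151 ] [214  15   0]
332 203 [0.5366 0.1795 0.1471] [176  13   4]
150 243 [ 0.0112 -0.0455 -0.0254]
150 246 [ 0.0115 -0.0444 -0.0288]
150 250 [ 0.0117 -0.0432 -0.0327]
140 256 [ 0.0112 -0.0457 -0.0368]
130 270 [ 0.0111 -0.0457 -0.0471]
370 246 [ 0.0111  0.0456 -0.028 ]
370 256 [ 0.0114  0.0426 -0.0371]
```

Both cameras put the shut fingertips about 11 mm *behind* the reported TCP, at world z ≈ 0.173. The stated overhang would put them 22 mm ahead of it. The cap itself reads z = 0.1527, as specified, so the tool length in the readout is about 33 mm off. I'll go on down by force to calibrate it on the cap.

Run:
```python
from h import *
from cell import r
f0=np.array(r.current_contact_force()); t0=r.current_t()
r.move_linear([0.5235,0.1755,.146],vel=.05)
z=.1445; 
while z>.128:
    r.move_linear([0.5235,0.1755,z],vel=.05); r.sleep(.04)
    f=np.array(r.current_contact_force())-f0; print(round(z,4),r.current_tool_pos()[2].round(4),f.round(1))
    if f[2]>11: break
    z-=.001
r.sleep(.15); f=np.array(r.current_contact_force())-f0; print(f,r.current_t())
snap("scene","d3")
im,W=load("d3"); d=im["depth"]
for u,v in [(334,196),(333,198),(333,200),(332,201)]:
    k=d[v,u]; print((W@[(u-im["cx"])/im["fx"]*k,(v-im["cy"])/im["fy"]*k,k,1])[:3].round(4),im["pixels"][v,u])
```

```text
0.1445 0.1447 [-1.1 -0.5  4.9]
0.1435 0.1436 [-1.4 -1.   5.2]
0.1425 0.1426 [-1.4 -1.9  6.2]
0.1415 0.1417 [-2.6 -1.   6.2]
0.1405 0.1407 [-2.4 -0.7  7. ]
0.1395 0.1398 [-2.5 -1.   7.6]
0.1385 0.1395 [-5.8 -1.7 15.4]
[-5.98232413 -1.48915318 14.94266347] 11.175
[0.5331 0.1796 0.166 ] [109 113 115]
[0.5349 0.1789 0.161 ] [ 99 102 104]
[0.5363 0.1802 0.1568] [114 104 106]
[0.5359 0.1784 0.1523] [141  68  68]
```

The cap bottomed out at 15 N. Contact began at TCP z ≈ 0.1457 and ended at 0.1397, which is 6 mm of travel, so the true shut-tip offset is about -7.5 mm from the TCP. Next I release the cap and go to the spindle, jaws along the flat's normal.

Run:
```python
from h import *
from cell import r
r.move_linear([0.5235,0.1755,.19],vel=.12); r.sleep(.15)
im,W=snap("wrist","e0")
d=im["depth"]
P=[]
H,S,V=cv2.split(cv2.cvtColor(im["pixels"],cv2.COLOR_RGB2HSV))
m=((H<8)|(H>172))&(S>140)&(V>60); m[:, :200]=0; m[:,320:]=0; m[300:]=0
for v,u in np.argwhere(m)[::3]:
    k=d[v,u]; P.append((W@[(u-im["cx"])/im["fx"]*k,(v-im["cy"])/im["fy"]*k,k,1])[2])
P=np.array(P); print("cap z pct",np.percentile(P,[50,80,95]) if len(P) else None)
r.set_gripper(.65)
x,y=.5500,.0380
q=down(np.radians(161.6))
r.move_to([x,y,.19],q); r.sleep(.05)
print(r.current_t(),r.current_tool_pos()); snap("wrist","e1")
```

```text
cap z pct [0.15207768 0.1527525  0.15340837]
13.2417 [0.54992671 0.03839573 0.1899963 ]
```

View pics/e1.png

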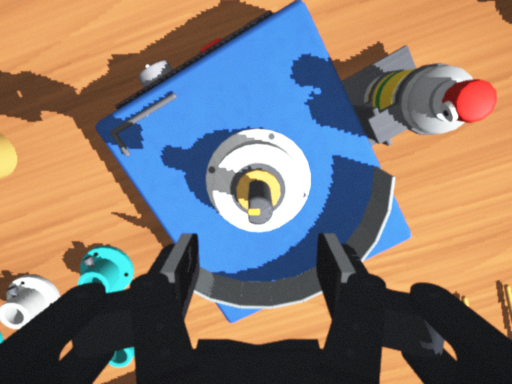

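The cap is back up (z = 0.153). The stripe at (254,212) points straight along the jaw axis. I'll refine the spindle centre from this view and pinch.

Run:
```python
from h import *
from cell import r
im,W=load("e1")
H,S,V=cv2.split(cv2.cvtColor(im["pixels"],cv2.COLOR_RGB2HSV))
box=np.zeros_like(S,bool); box[205:222,244:272]=1
yel=(H>23)&(H<33)&(S>120)&(V>150)&box
n,l,st,c=cv2.connectedComponentsWithStats(yel.astype(np.uint8)); print(st.tolist(),c)
k=1+np.argmin(np.linalg.norm(c[1:]-[254,212],axis=1)); ys,xs=np.where(l==k)
P=np.array([ray(im,(a,b),.145,W)[:2] for a,b in zip(xs,ys)]); mu=P.mean(0); w,v=np.linalg.eigh(np.cov((P-mu).T)); dd=v[:,1]; ang=np.degrees(np.arctan2(dd[1],dd[0]))
ang=ang if np.cos(np.radians(ang-252))>0 else ang+180
fl=np.array([np.cos(np.radians(ang)),np.sin(np.radians(ang))]); print(mu,ang%360, "centre",mu-fl*.00325)
print("proj",proj(im,[.55,.038,.145],W))
a=cv2.imread("pics/e1.png")[160:240,210:310]; cv2.imwrite("pics/e1z.png",cv2.resize(a,None,fx=7,fy=7,interpolation=cv2.INTER_CUBIC))
```

```text
[[0, 0, 512, 384, 196541], [247, 205, 1, 3, 3], [245, 207, 1, 1, 1], [249, 209, 11, 6, 63]] [[255.50073522 191.49330165]
 [247.         206.        ]
 [245.         207.        ]
 [253.77777778 211.46031746]]
[0.54956493 0.03546808] 253.42109591975935 centre [0.55049227 0.03858297]
proj [257.76841198 210.89759164]
```

View pics/e1z.png

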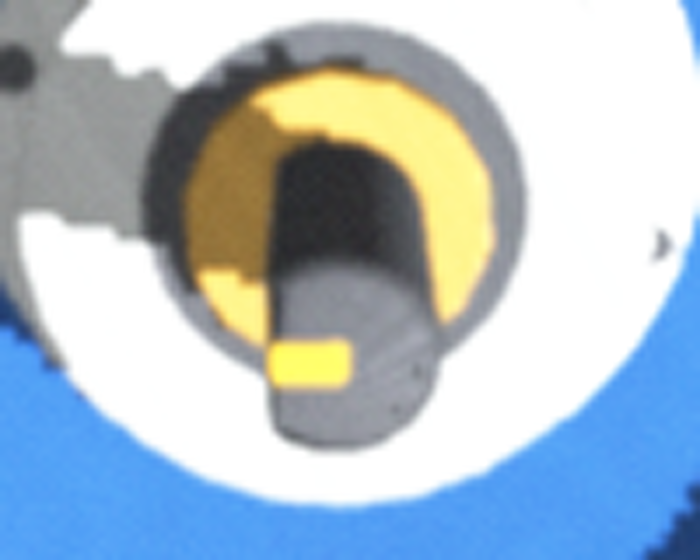

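Run:
```python
from h import *
from cell import r
q=down(np.radians(162))
x,y=.5509,.0390
r.move_to([x,y,.17],q); r.move_linear([x,y,.108],vel=.12); r.sleep(.1)
f0=np.array(r.current_contact_force()); t0=np.array(r.current_torque()); print(r.current_t(),r.current_tool_pos(),f0)
r.set_gripper(.30,20); print(r.current_opening(),(np.array(r.current_contact_force())-f0).round(1))
r.set_gripper(.0,20); r.sleep(.1)
print(r.current_t(),r.current_opening(),r.current_opening()*85,r.current_tool_pos(),(np.array(r.current_contact_force())-f0).round(2),(np.array(r.current_torque())-t0).round(2))
np.save("f0.npy",np.r_[f0,t0])
```

```text
14.3083 [0.55152364 0.03903268 0.10904238] [ 0.13754829 -0.3881505  -0.12469694]
0.3028872654412909 [ 0.8  0.8 -0.1]
15.0333 0.183798088595666 15.622837530631609 [0.55120457 0.03974256 0.10822777] [1.09 5.62 0.99] [ 0.81 -0.18  0.06]
```

Opening 15.6 mm means the jaws are on the flat (20 mm otherwise). Now centre on the side force, then turn.

Run:
```python
from h import *
from cell import r
f=np.load("f0.npy");f0,t0=f[:3],f[3:]
x,y=.5512,.0401
def st(tag): r.sleep(.05); print(tag,round(r.current_t(),2),round(r.current_opening()*85,2),np.array(r.current_tool_pos()).round(4),(np.array(r.current_contact_force())-f0).round(1),(np.array(r.current_torque())-t0).round(2))
r.move_linear([x,y,.108],vel=.02); st("c")
r.set_gripper(0.0,35); st("sq")
for a in (147,132,116,100.9):
    r.move_to([x,y,.108],down(np.radians(a))); st(a)
```

```text
c 15.33 15.9 [0.5512 0.0398 0.1082] [-3.1 -2.   5.8] [-0.59  0.35  0.04]
sq 15.6 15.58 [0.5512 0.0398 0.1083] [-1.6 -2.9  4.8] [-0.58  0.3  -0.01]
147 16.01 15.43 [0.5516 0.0398 0.1082] [ 0.1 -5.3  4.7] [-0.94 -0.15 -0.1 ]
132 16.42 15.39 [0.552  0.0395 0.1083] [ 2.8 -6.1  2.9] [-1.08 -0.5  -0.09]
116 16.84 15.64 [0.5523 0.0392 0.1083] [ 5.1 -9.   0. ] [-1.52 -0.78  0.  ]
100.9 17.25 15.71 [0.5525 0.0389 0.1083] [  5.7 -11.6  -0.5] [-1.84 -0.9  -0.03]
```

The grip stayed on the flat (15.7 mm) through the turn. The side forces match the expected 1.75 mm offset between the pinch midpoint and the axis, which puts the axis at about (0.5512, 0.0383). Now I ease off, release and verify by picture, then look at the hub.

Run:
```python
from h import *
from cell import r
f=np.load("f0.npy");f0,t0=f[:3],f[3:]
def st(tag): r.sleep(.05); print(tag,round(r.current_t(),2),round(r.current_opening()*85,2),np.array(r.current_tool_pos()).round(4),(np.array(r.current_contact_force())-f0).round(1),(np.array(r.current_torque())-t0).round(2))
r.move_linear([.5529,.0386,.108],vel=.02); st("eased"); r.sleep(.15)
r.set_gripper(.5); st("open")
r.move_linear([.5529,.0386,.19],vel=.2); r.sleep(.05); snap("wrist","f1")
r.move_to([.60,-.262,.26],down(np.radians(130))); r.sleep(.05); snap("wrist","f2"); print(r.current_t())
```

```text
eased 17.57 15.58 [0.5525 0.0388 0.1082] [-3.2 -1.9  8.2] [-0.3   0.53 -0.08]
open 18.14 42.4 [0.5529 0.0387 0.1079] [-1.2  0.3  0.5] [-0.01 -0.   -0.03]
20.0917
```

View pics/f1.png

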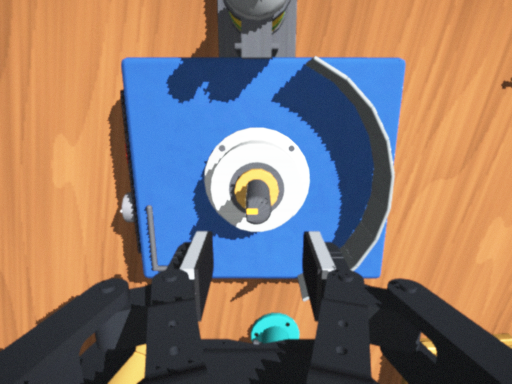

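View pics/f2.png

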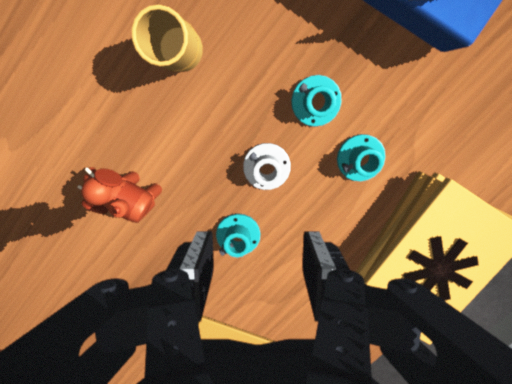

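f1 shows the stripe at (252,212) pointing at the front panel, square with the deck. f2 shows the silver hub at (267,168), bore (268,171), with its dark screw near (251,156).

```bash
cat > hub.py <<'E'
from h import *
import sys
t=sys.argv[1]; near=np.array([float(sys.argv[2]),float(sys.argv[3])])
im,W=load(t)
H,S,V=cv2.split(cv2.cvtColor(im["pixels"],cv2.COLOR_RGB2HSV))
wh=((S<45)&(V>110)).astype(np.uint8)
n,l,st,c=cv2.connectedComponentsWithStats(wh); k=1+np.argmin([np.linalg.norm(c[i]-near) if st[i,4]>200 else 1e9 for i in range(1,n)])
m=(l==k).astype(np.uint8); cn=max(cv2.findContours(m,0,1)[0],key=cv2.contourArea); hull=cv2.convexHull(cn); e=cv2.fitEllipse(hull)
print("white",st[k].tolist(),"ell",e,"flange centre@8mm",ray(im,e[0],.008,W),"@4mm",ray(im,e[0],.004,W))
# bore: dark region inside
x0,y0=int(e[0][0]),int(e[0][1]); rr=int(max(e[1])/2)
yy,xx=np.mgrid[:384,:512]; ins=((xx-e[0][0])**2+(yy-e[0][1])**2<(rr*1.0)**2)
dk=(m==0)&ins
n,l,st,c=cv2.connectedComponentsWithStats(dk.astype(np.uint8))
for i in range(1,n):
    if st[i,4]>6: print("dark",st[i].tolist(),c[i].round(1),"@38",ray(im,c[i],.038,W)[:2].round(4),"@24",ray(im,c[i],.024,W)[:2].round(4))
s=int(rr*1.3); a=cv2.imread(f"pics/{t}.png")[y0-s:y0+s,x0-s:x0+s]; f=560/(2*s); cv2.imwrite(f"pics/{t}z.png",cv2.resize(a,None,fx=f,fy=f,interpolation=cv2.INTER_CUBIC)); print("crop origin",x0-s,y0-s,"f",f)
E
python3 hub.py f2 267 168
```

```text
white [244, 143, 47, 47, 1455] ell ((266.56817626953125, 165.8948974609375), (46.43543243408203, 46.696231842041016), 74.3371810913086) flange centre@8mm [ 0.6182528  -0.26562045  0.008     ] @4mm [ 0.61888934 -0.26620194  0.004     ]
dark [249, 156, 15, 10, 51] [254.6 159.5] @38 [ 0.598  -0.2644] @24 [ 0.5996 -0.2666]
dark [260, 164, 16, 16, 195] [267.8 171.2] @38 [ 0.6188 -0.2652] @24 [ 0.6212 -0.2674]
crop origin 237 136 f 9.655172413793103
```

View pics/f2z.png

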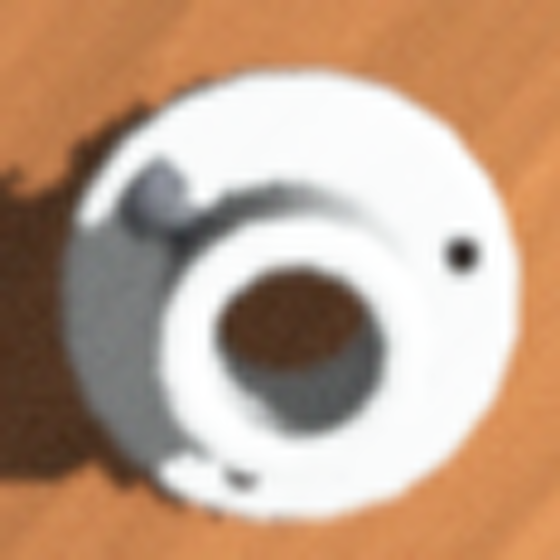

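Run:
```python
from h import *
im,W=load("f2"); c=np.array([.6185,-.2655])
for uv in [(237+153/9.655,136+198/9.655),(237+140/9.655,136+190/9.655),(237+165/9.655,136+205/9.655)]:
    p=ray(im,uv,.024,W)[:2]; d=p-c; print(p,np.linalg.norm(d),np.degrees(np.arctan2(d[1],d[0]))%360)
print(ray(im,(237+300/9.655,136+352/9.655),.038,W))
```

```text
[ 0.59564421 -0.26516357] 0.022858263014326 179.15668377447815
[ 0.59376481 -0.26543158] 0.024735281488091964 179.8415146425629
[ 0.59735035 -0.26487869] 0.021158776471642323 178.31732785391648
[ 0.61992799 -0.26608981  0.038     ]
```

The hub is at about (0.6188, -0.2657), with its screw pointing to 179° (22–25 mm out at 24 mm height, so it is the screw head). Grip it with the jaws across its y.

```bash
python3 - <<'E'
from h import *
from cell import r
x,y=.6188,-.2657
q=down(np.radians(179))
r.set_gripper(.7,30)
r.move_to([x,y,.09],q)
r.move_linear([x,y,.03],vel=.15); r.sleep(.05)
snap("wrist","g1"); f0=np.array(r.current_contact_force()); print(r.current_t(),f0.round(2),r.current_tool_pos())
r.move_linear([x,y,.005],vel=.06); r.sleep(.05)
print((np.array(r.current_contact_force())-f0).round(2),r.current_tool_pos()); snap("scene","g2")
E
python3 - <<'E'
import cv2
a=cv2.imread("pics/g2.png")[120:250,90:250]; cv2.imwrite("pics/g2z.png",cv2.resize(a,None,fx=4,fy=4,interpolation=cv2.INTER_CUBIC))
E
```

```text
21.875 [ 0.35 -0.24  0.24] [ 0.61965337 -0.26613125  0.03164111]
[-0.94 -0.1   0.3 ] [ 0.61891359 -0.26574315  0.00505547]
```

View pics/g1.png

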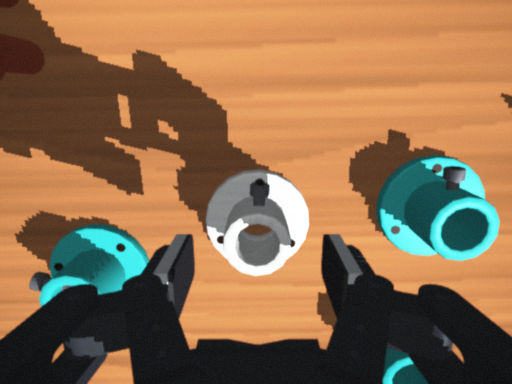

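View pics/g2z.png

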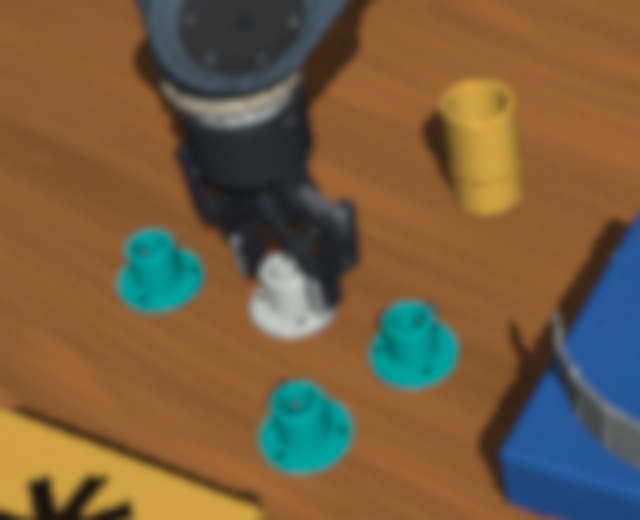

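g1 shows the screw at (260,188) straight ahead of the barrel (258,240), so the jaws are across the hub's y. g2 shows the fingers either side of the silver barrel. Close and lift.

Run:
```python
from h import *
from cell import r
f0=np.array(r.current_contact_force())
r.set_gripper(.0,50); r.sleep(.1)
print(r.current_t(),r.current_opening()*85,(np.array(r.current_contact_force())-f0).round(2),r.current_tool_pos())
p=np.array(r.current_tool_pos())
r.move_linear([.6188,-.2657,.06],vel=.1); r.sleep(.15)
f=np.array(r.current_contact_force())-f0; print("lift",r.current_opening()*85,f.round(2),np.array(r.current_torque()).round(2))
snap("wrist","g3"); snap("scene","g4")
a=cv2.imread("pics/g4.png")[100:230,90:250]; cv2.imwrite("pics/g4z.png",cv2.resize(a,None,fx=4,fy=4,interpolation=cv2.INTER_CUBIC))
print(r.current_t())
```

```text
23.0 31.319370837136585 [-1.52  0.87  4.58] [ 0.61910828 -0.26584882  0.00554141]
lift 31.30392352777908 [ 0.37  0.56 -3.35] [-0.   -0.02  0.01]
23.95
```

View pics/g3.png

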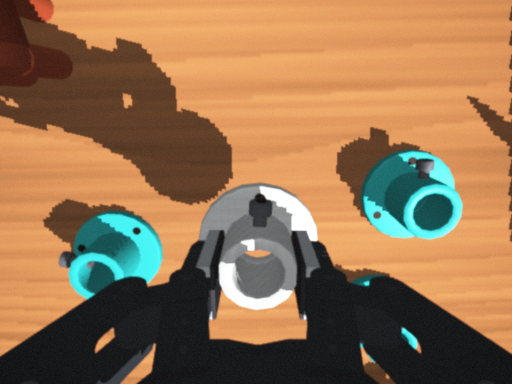

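View pics/g4z.png

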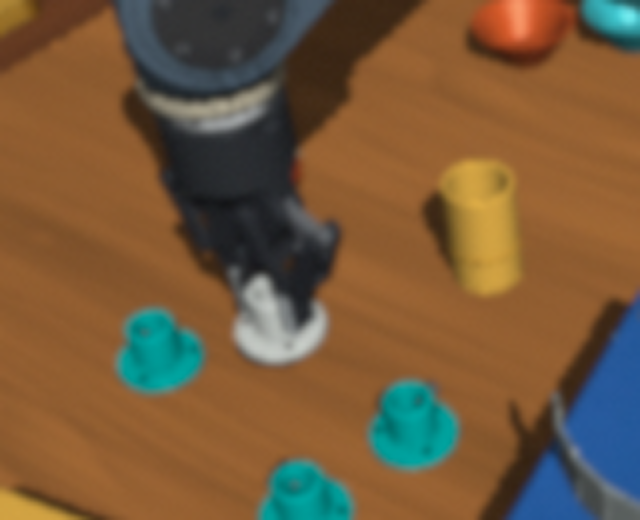

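Run:
```python
import cv2
a=cv2.imread("pics/g3.png")[170:320,190:330]; cv2.imwrite("pics/g3z.png",cv2.resize(a,None,fx=4,fy=4,interpolation=cv2.INTER_CUBIC))
```

```text
(no output)
```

View pics/g3z.png

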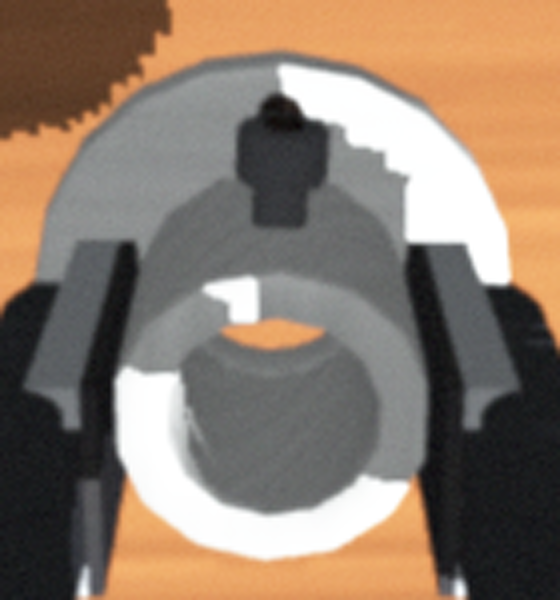

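Run:
```python
from h import *
for t in ("g3",):
    im,W=load(t); d=im["depth"]; M=im["mount"]
    def P(u,v): 
        k=d[v,u]; return (M@[(u-im["cx"])/im["fx"]*k,(v-im["cy"])/im["fy"]*k,k,1])[:3]
    pts=[]
    for a,b in [(140,400),(150,450),(200,510),(270,535),(340,515),(400,450),(405,420),(270,295),(330,305),(210,300)]:
        p=P(190+round(a/4),170+round(b/4)); pts.append(p); print(a,b,p.round(4))
    pts=np.array(pts)
    zt=np.median(pts[:,2]); print("top z tool",zt)
    # outer ring pts on plane zt
    E=[(115,415),(428,415),(271,558),(271,272),(150,500),(395,500)]
    for a,b in E:
        u,v=190+a/4,170+b/4; dd=M[:3,:3]@[(u-im["cx"])/im["fx"],(v-im["cy"])/im["fy"],1]; print(a,b,(M[:3,3]+dd*(zt-M[2,3])/dd[2]).round(4))
    for a,b in [(75,255),(105,245),(130,245),(420,247),(450,247)]: print("tip",P(190+round(a/4),170+round(b/4)).round(4))
    for a,b in [(280,110),(255,180),(300,180)]: print("screw",P(190+round(a/4),170+round(b/4)).round(4))
    for a,b in [(60,250),(280,65),(440,150),(500,270)]: print("flange",P(190+round(a/4),170+round(b/4)).round(4))
```

```text
140 400 [ 0.0022 -0.0137 -0.0314]
150 450 [-0.0035 -0.0127 -0.0312]
200 510 [-0.0114 -0.0078 -0.0308]
270 535 [-0.0143 -0.0002 -0.0309]
340 515 [-0.0116  0.0069 -0.0311]
400 450 [-0.0039  0.0131 -0.0305]
405 420 [-0.0006  0.0134 -0.0306]
270 295 [ 0.0143 -0.0003 -0.0323]
330 305 [ 0.0128  0.0053 -0.0311]
210 300 [ 0.0136 -0.0066 -0.0318]
top z tool -0.031106579848654545
115 415 [ 0.0003 -0.0164 -0.0311]
428 415 [ 0.0003  0.0158 -0.0311]
271 558 [-0.0168 -0.0003 -0.0311]
271 272 [ 0.0163 -0.0004 -0.0311]
150 500 [-0.0097 -0.013  -0.0311]
395 500 [-0.0097  0.0127 -0.0311]
tip [ 0.0114 -0.022  -0.0163]
tip [ 0.011  -0.0195 -0.0121]
tip [ 0.0113 -0.0166 -0.0128]
tip [ 0.0114  0.0165 -0.014 ]
tip [ 0.0113  0.0197 -0.0139]
screw [ 0.0275  0.0006 -0.0141]
screw [ 0.0224 -0.0019 -0.0215]
screw [ 0.0225  0.0027 -0.0218]
flange [ 0.0063 -0.0262 -0.0025]
flange [ 0.0296  0.0007 -0.002 ]
flange [ 0.0184  0.0201 -0.0014]
flange [ 0.0026  0.0281 -0.0014]
```

The wrist depth shows the hub centred in the jaws: axis within 0.3 mm of the tool axis, screw 27.5 mm out and 0.6 mm off-line, and level. Now carry it over the spindle.

Run:
```python
from h import *
from cell import r
x,y=.5512,.0383
q=down(np.radians(190.9))
r.move_linear([.6188,-.2657,.20],vel=.25)
r.move_to([x,y,.20],q)
r.move_linear([x,y,.158],vel=.1); r.sleep(.15)
f0=np.array(r.current_contact_force()); t0=np.array(r.current_torque()); np.save("f0.npy",np.r_[f0,t0])
print(r.current_t(),f0.round(2),t0.round(2),r.current_tool_pos(),r.current_opening()*85)
snap("wrist","i1"); snap("scene","i2")
a=cv2.imread("pics/i2.png")[100:240,200:350]; cv2.imwrite("pics/i2z.png",cv2.resize(a,None,fx=4,fy=4,interpolation=cv2.INTER_CUBIC))
```

```text
26.5667 [-0.25 -0.48 -1.27] [-0.04 -0.    0.06] [0.55166136 0.0382142  0.15874714] 31.659319286295073
```

View pics/i1.png

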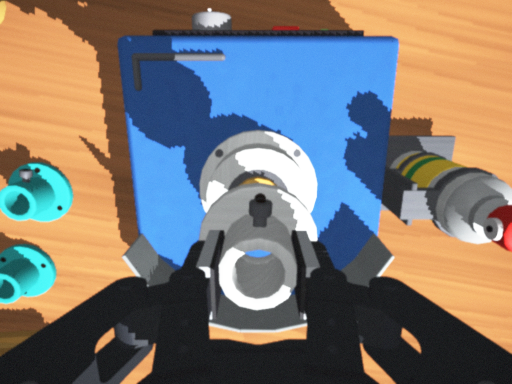

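View pics/i2z.png

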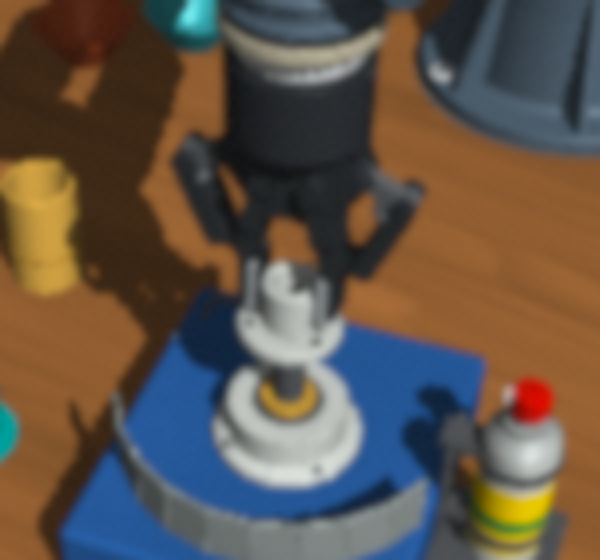

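i1 shows the screw at (260,209), aimed at the front and square with the deck. i2 shows the hub centred over the spindle. Descend with force watch.

Run:
```python
from h import *
from cell import r
f=np.load("f0.npy");f0,t0=f[:3],f[3:]
x,y=.5512,.0383
z=.158
while z>.128:
    z-=.003
    r.move_linear([x,y,z],vel=.05); r.sleep(.04)
    F=np.array(r.current_contact_force())-f0; T=np.array(r.current_torque())-t0
    print(round(z,4),np.array(r.current_tool_pos()).round(4),F.round(1),T.round(2))
    if F[2]>10 or np.linalg.norm(F[:2])>15: break
print(r.current_t(),r.current_opening()*85)
```

```text
0.155 [0.5511 0.0383 0.1549] [-0.3  1.  -0.7] [ 0.04  0.02 -0.05]
0.152 [0.5512 0.0383 0.1519] [-0.1 -0.1  0.2] [ 0.01 -0.05 -0.07]
0.149 [0.5512 0.0383 0.1489] [ 1.   0.7 -0.9] [ 0.03  0.03 -0.02]
0.146 [0.5511 0.0383 0.1459] [ 1.5  0.3 -0.3] [ 0.05 -0.01 -0.05]
0.143 [0.5511 0.0383 0.1429] [ 1.1 -0.3 -0.9] [ 0.01 -0.01 -0.08]
0.14 [0.5511 0.0383 0.1399] [ 0.4  0.9 -1.8] [ 0.01 -0.   -0.07]
0.137 [0.5511 0.0383 0.1369] [-0.2  0.8 -0.2] [ 0.07  0.01 -0.07]
0.134 [0.5512 0.0383 0.1339] [ 0.4  1.5 -0.3] [ 0.06 -0.02 -0.02]
0.131 [0.5511 0.0383 0.1309] [0.2 0.8 0.1] [ 0.07  0.08 -0.06]
0.128 [0.5511 0.0383 0.1279] [ 0.1  1.4 -0.7] [-0.02  0.03 -0.08]
29.5833 31.609440948979
```

Run:
```python
from h import *
from cell import r
f=np.load("f0.npy");f0,t0=f[:3],f[3:]
x,y=.5511,.0383
z=.128
def st():
    r.sleep(.05); F=np.array(r.current_contact_force())-f0; T=np.array(r.current_torque())-t0
    print(round(z,4),np.array(r.current_tool_pos()).round(4),F.round(1),T.round(2)); return F
while z>.096:
    z-=.0025 if z>.112 else .001
    r.move_linear([x,y,z],vel=.05); F=st()
    if F[2]>18 or (z>.107 and F[2]>6) or np.linalg.norm(F[:2])>15: break
print(r.current_t(),r.current_opening()*85)
snap("scene","j1"); snap("wrist","j2")
a=cv2.imread("pics/j1.png")[100:240,200:350]; cv2.imwrite("pics/j1z.png",cv2.resize(a,None,fx=4,fy=4,interpolation=cv2.INTER_CUBIC))
```

```text
0.1255 [0.5511 0.0383 0.1255] [ 0.3  0.9 -0.6] [ 0.05  0.01 -0.07]
0.123 [0.5511 0.0383 0.1229] [ 0.1  1.  -0.3] [ 0.03  0.01 -0.03]
0.1205 [0.551  0.0383 0.1204] [ 0.8  1.3 -0.3] [ 0.03  0.   -0.1 ]
0.118 [0.5511 0.0383 0.1179] [ 0.4  0.3 -0.1] [ 0.01 -0.03 -0.07]
0.1155 [0.5511 0.0383 0.1154] [-0.3  1.2 -0.3] [ 0.09 -0.07 -0.08]
0.113 [0.5511 0.0383 0.1129] [0.3 0.3 0. ] [-0.    0.04 -0.05]
0.1105 [0.5511 0.0383 0.1104] [0.1 1.4 0.1] [ 0.03  0.02 -0.04]
0.1095 [0.5511 0.0383 0.1095] [ 1.   0.4 -1.3] [ 0.04  0.05 -0.03]
0.1085 [0.5511 0.0383 0.1085] [ 1.6  0.4 -0.5] [ 0.04 -0.05 -0.05]
0.1075 [0.5511 0.0383 0.1075] [-0.1  1.1 -0.4] [ 0.02 -0.03 -0.04]
0.1065 [0.5512 0.0383 0.1066] [0.8 0.  0.2] [-0.02 -0.04 -0.07]
0.1055 [0.5512 0.0383 0.1057] [0.2 1.7 4.2] [ 0.07  0.11 -0.1 ]
0.1045 [0.5512 0.0383 0.1046] [0.3 0.2 5.2] [ 0.03  0.08 -0.09]
0.1035 [0.5512 0.0383 0.1036] [-0.1  0.4  5.9] [ 0.06  0.07 -0.08]
0.1025 [0.5513 0.0383 0.1027] [-0.4  0.7  8. ] [ 0.01  0.13 -0.04]
0.1015 [0.5512 0.0383 0.1017] [-1.4  0.8  8.8] [ 0.06  0.16 -0.05]
0.1005 [0.5513 0.0383 0.1008] [-0.4  1.   9.1] [ 0.08  0.27 -0.05]
0.0995 [0.5513 0.0383 0.1005] [-4.3  0.6 16.4] [ 0.08  0.77 -0.01]
0.0985 [0.5513 0.0383 0.1004] [-9.6  0.4 28.8] [ 0.04  1.56 -0.07]
35.2833 31.456997104544975
```

View pics/j1z.png

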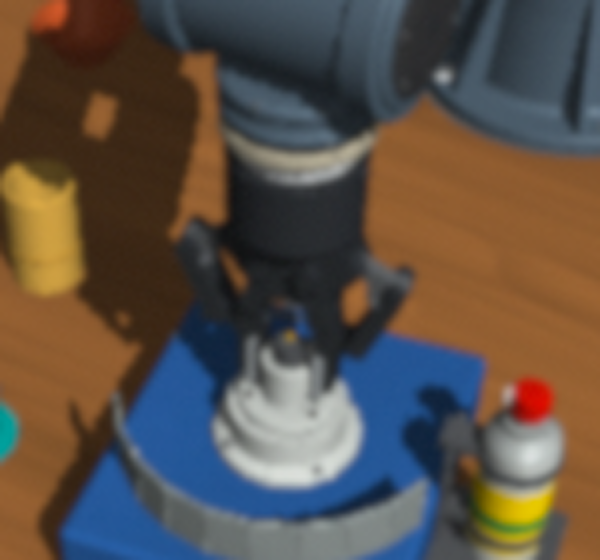

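View pics/j2.png

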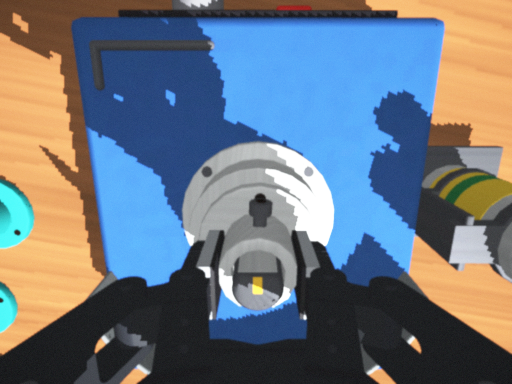

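The hub is home: washer contact at 0.1063, hard stop at 0.1005 (about 6 mm of travel), then 29 N. In j2 the stripe (258,285) and screw (260,209) both point to the front. I'll ease the push a little and check that it holds and stays level.

Run:
```python
from h import *
from cell import r
f=np.load("f0.npy");f0,t0=f[:3],f[3:]
r.move_linear([.5511,.0383,.0990],vel=.02)
for _ in range(3):
    r.sleep(.4); print(round(r.current_t(),2),np.array(r.current_tool_pos()).round(4),(np.array(r.current_contact_force())-f0).round(1),(np.array(r.current_torque())-t0).round(2),r.current_opening()*85)
im,W=snap("wrist","k1"); d=im["depth"]; M=im["mount"]
a=cv2.imread("pics/k1.png")[170:320,180:340]; cv2.imwrite("pics/k1z.png",cv2.resize(a,None,fx=4,fy=4,interpolation=cv2.INTER_CUBIC))
snap("top","k2")
```

```text
36.03 [0.5513 0.0383 0.1005] [-6.7  0.4 23.5] [-0.01  1.15 -0.04] 31.389984370363226
36.43 [0.5513 0.0383 0.1005] [-8.1  0.5 23.3] [ 0.03  1.19 -0.04] 31.419701295080333
36.83 [0.5513 0.0383 0.1005] [-7.1  0.7 23.4] [ 0.03  1.14 -0.11] 31.742984977242383
```

View pics/k1z.png

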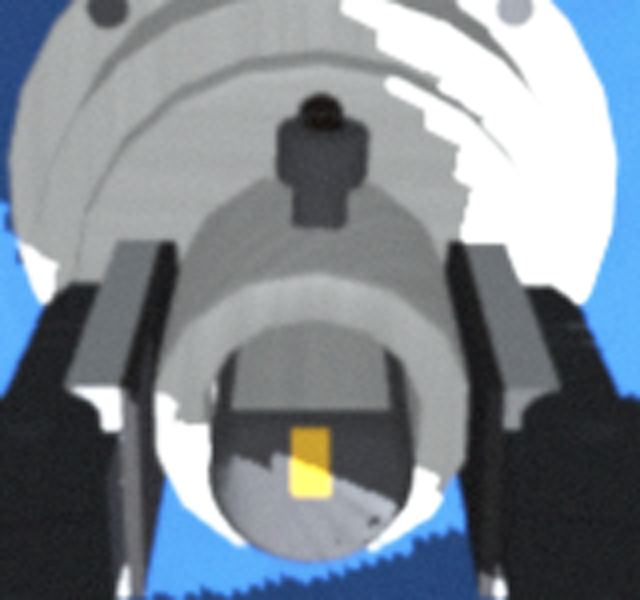

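View pics/k2.png

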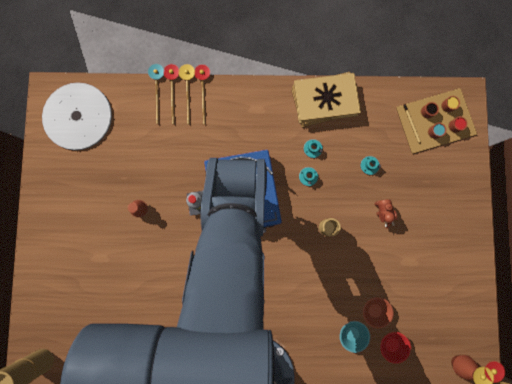

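k1 shows the flat and its stripe square under the screw, with the spindle concentric in the bore. k2 shows the elephant, bamboo cup and vase at their original pixels, and the cap up. The push is steady at 23 N.

Run:
```python
from cell import r
r.hand_in(); print(r.current_t())
```

```text
the job is handed in; nothing more can be done
the job is handed in; nothing more can be done
```

The job is handed in at about 37 s of the 61 s allowed. The arm is holding the hub pushed down on the housing; no verdict is reported.

**What I did**
- **Cap:** pressed to its stop (about 6 mm, 15 N) and released. It sprang back to 153 mm.
- **Spindle:** pinched on its flat (opening read 15.6 mm) and turned about 61° so the flat faces the front. I checked this against the paint stripe.
- **Hub:** gripped the silver (aluminium) hub, slid it on with its screw over the flat, and pressed it home. The washer was met at TCP z 0.1063 and the hard stop at 0.1005.

**Last checks**
- The hold was steady, with about 23 N down and the grip set to 50 N.
- The stripe, flat and screw line up towards the front, and the hub sits concentric on the spindle.
- The cap is up. The elephant, cup and vase are in the same places in the top view.

**What disagreed**
- **Fingertips:** when shut they are about 7.5 mm behind the reported TCP, not 22 mm ahead of it. I found this on the first cap press, which met nothing, and calibrated by contact and depth.
- **Gripper opening:** it read 1 to 3 mm under the known thicknesses (15.6 against 16.5 mm on the spindle, 31.4 against 34 mm on the hub).
- **Side load:** a force of about 7 N and a moment of 1.1 N m remained at the end from pushing against the stop. I saw no tilt in the last picture but did not measure it there.

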